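# Fill the second sweet jar at the cinema-room bar

## Robot

A 6-joint arm with a two-finger parallel gripper is mounted at the origin on the work surface. World frame = base frame: x ahead of the robot, y to its left, z up, the work surface at z = 0. Lengths are in m, angles in degrees, forces in N, time in s.
With the tool pointing down it reaches from about 0.3 to 0.75 m from the base axis. Payload 8.5 kg.
Tool frame: the origin (TCP) lies midway between the tips of the shut fingers; the grasp point (between the pads) lies 19 mm behind it (env.tcp_to_grasp is the z of the grasp point in the tool frame, in m); z points along the fingers, y is the line along which they close (so a half turn about z gives the same grasp; the last joint's range is limited). The gripper opens to 85 mm and grips with 20 to 120 N. Pads are 22 mm wide; open, the fingers measure 114 mm over their backs; the gripper's body (76 mm by 85 mm) begins 54 mm behind the grasp point. The pads swing forward as they close: fully open they stand 13 mm farther back than shut.
Start: joints at [63.237, 21.807, 74.336, -0, 83.858, -12.336], TCP at [0.137, 0.533, 0.231] pointing down, gripper open.
Joint ranges: [-178.18, 178.18], [-50.72, 133.34], [12.68, 142.11], [-81.47, 261.47], [9.98, 163.14], [-165.26, 165.26]. Speed limits (degrees/s): [136.94, 136.94, 180, 180, 180, 180].

## Interface

Orientations are given as a 3x3 rotation matrix whose columns are the frame's x, y, z axes.
In Python, from rig import env, imaging, job, models gives the robot as it stands. The module is installed in compiled form; this text tells all that it offers.
- The arm moves only by the tool jog_arm, never from a script. Its argument "plan" is text: rows parted by semicolons, each of 7 numbers parted by spaces: the turn, a rotation vector about the tool's x, y, z in degrees, then the shift along the tool's x, y, z in cm, then the closure in counts, from 0 (fully open) to 255 (shut). In form: rx ry rz x y z claw; .... A call has 1 to 10 rows; each row shifts and turns the commanded pose from where the row before left it, along the tool's axes as they then stand; what a row does not reach is not made up. A row lasts 1/12 s, in which the tool goes at most 41.7 mm and 7.16 degrees, less where a joint would pass 70% of its speed; a pose out of reach is approached as far as the arm can. A call with a gripper value outside its range is refused whole. The fingers move at their own pace and stop on an object; "grip_force" is the grip in N (left out, the last holds). Time passes only in rows, so rows that do not move let the fingers close. It gives the time, the measured TCP pose, the force, the opening and the grip force at its end, in the units of the state.
- env.observe(): the state, without advancing time (a new reading comes with each control period).
- imaging.get_image(name): name is "scene" or "top"; returns a dict with "pixels" (384x512x3 uint8, red, green, blue), "depth" (384x512 float32, m along the optical axis (not along the pixel's ray), 0 where there is no reading), "fov_y" (degrees; the focal length in pixels is half the picture's height over the tangent of half this angle, whatever the lens; pixels are square), "cx", "cy" (the principal point, pixels), "distortion" ([k1, k2, p1, p2, k3] as OpenCV has them; the pictures are not rectified), "world_from_camera" (4x4, takes a point from camera to world coordinates). Camera axes: x right, y down, z forward; pixel columns grow to the right and rows downward; lengths in m; the calibration is good to about 2 mm. A picture is of the moment at which its call begins.
- job.close_job(): hands the job in; it is judged then, once.
Trained networks look in the newest picture that a camera, given by its name, has taken for a name from the list of things; names that differ only in an ending like _2 or _b are one class to them, and where a whole thing is asked for, a point or a joint stands for the part that bears it (a point fixed in the world has none). Each returns a list of dicts, best first, with "confidence" (0 to 1); they miss things now and then, are a little off and sometimes report something else, mostly with a low value. They report only what shows in the picture. A call takes as long as a camera call.
- models.outline_of(camera, query): "region" (384x512 bool, what is visible of it) and "bbox" ([centre column, centre row, width, height] in pixels, round what is visible of it).
- models.tip_of(camera, query): "at" ([column, row] in pixels: a listed point, or the origin of a listed thing).
The state is a dict: "time_s": time; "q": joint angles; "qvel": joint speeds; "joint_efforts": joint torques, N m; "position": TCP position; "tool_rot": TCP orientation; "ft_force": force on the tool from outside, world axes, zero at the start; "wrist_torque": the same for the moment, N m; "grip_width": finger opening in m; "gripper_force": force on a finger pad.
Only numpy, scipy, OpenCV 4.12 (cv2) and the standard library are available. Lean on these libraries where they do the work, as an engineer would, in place of code of your own. Each camera call takes 0.05 s, during which the arm holds its last target. There are 200 camera calls.

## Task

Fill the empty glass jar with the caramels waiting in the scoop: move the funnel over from the full jar, seat it squarely in the empty jar's mouth, and tip all six caramels from the scoop through it. They tend to jam in the spout, so check, and nudge them on until every one has dropped right down into the jar. Leave the funnel seated in that jar and the scoop lying flat on the counter as before; both jars stay standing where they are, and the drinking glass, the mug and the remote control are left alone.

Things in the scene. Friction and masses are not known exactly. Their poses are not given: they have to be found in the camera images.
- jar_mouth (a point): Centre of the mouth of the EMPTY glass jar, level with its rim; z along the jar's axis, upwards. The jar is a plain straight glass cylinder, 72 mm outside diameter, 115 mm tall, wall 4 mm (inside 64 mm), floor 5 mm thick, about 0.4 kg, standing loose on the counter.
- full_jar_mouth (a point): Centre of the mouth of the FULL jar, level with its rim: the same jar, holding wrapped caramels up to about 35 mm under its rim. The funnel stands in it at the start.
- funnel_grip (a point): Middle of the funnel's plain black grip: a flat bar 70 mm long, 20 mm wide, 12 mm thick that runs straight out from the rim of the funnel's mouth, rising outwards at 30 degrees. This point is 96 mm out from the funnel's axis and 65.5 mm above the collar's underside. x points level outwards from the axis along the grip, z up along the funnel's axis, y across the grip.
- funnel_seat (a point): Centre of the underside of the funnel's collar, on the funnel's axis; axes as for funnel_grip. Fully seated it lies at the centre of a jar's mouth. The steel funnel, 0.13 to 0.21 kg: below the collar (84 mm wide, 4 mm thick) a spout 26 mm long, 52 mm outside, 46 mm inside diameter, so it has about 6 mm of play all round in a jar's mouth; above it a cone.
- funnel_rim (a point): Centre of the funnel's wide round mouth (128 mm outside diameter), level with its rim, 52 mm above funnel_seat. The cone inside slopes at about 45 degrees down to the spout.
- scoop_grip (a point): Middle of the scoop's handle: 84 mm long, 22 mm wide with flat upright sides, 18 mm thick, rising to the rear at 15 degrees. This point is 46 mm behind the bowl's back wall, 48 mm above the scoop's underside. x points forwards to the nose, y left, z up square to the scoop's floor. The scoop, 0.13 to 0.21 kg empty, lies on the counter holding six caramels in two rows of three.
- scoop_nose (a point): Middle of the front edge of the scoop's open nose (no lip), on the upper face of its floor: 159 mm ahead of and 45 mm below scoop_grip in the scoop's own axes. Aluminium bowl 110 mm long, floor flat, 3 mm thick and 52 mm wide; closed back wall; flared sides 46 mm high at the back (83 mm wide there) falling to 18 mm near the nose.
- scoop_foot (a point): Middle of the underside of the scoop's bowl, 50 mm ahead of the back wall; on the counter it is at height 0.
- tumbler_base (a point): Bystander: a low drinking glass, 76 mm wide, 85 mm tall; this is the centre of its underside.
- mug_base (a point): Bystander: a white coffee mug, 80 mm wide, 85 mm tall, with a handle; centre of its underside.
- remote_base (a point): Bystander: a black remote control, 165 x 44 x 20 mm, lying flat; centre of its underside, x along its length.
- caramel1: One of the six caramels: a paper-wrapped 20 mm cube of 12 g; origin at its centre. On the scoop's floor one alone starts to slide at a slope of 15 to 22 degrees; the whole load has run off the nose by 30 to 45. Two abreast only just fit the spout: about every other time some wedge or bridge at its entry, and stay until pushed down or shaken with a few newtons.
- caramel2: Another caramel, the same.
- caramel3: Another caramel, the same.
- caramel4: Another caramel, the same.
- caramel5: Another caramel, the same.
- caramel6: Another caramel, the same.

How it is judged (in metres and radians):
On the way, in this order (a step that is already met when the one before it is completed fails the run):
1. the funnel is seated squarely in the empty jar, its collar on the rim (horizontal distance between funnel_seat and jar_mouth below 0.008 m and z of funnel_seat in the frame of jar_mouth between -0.005 and 0.005 m and angle between the z axis of funnel_seat and the z axis of jar_mouth, either way round below 0.1 rad and angle between jar_mouth's own z axis and vertical below 0.1 rad and height (world z) of jar_mouth below 0.122 m), for 0.3 s.
2. all six caramels have gone through the seated funnel into the jar (all of step 1 and z of caramel1 in the frame of jar_mouth between -0.112 and -0.028 m and horizontal distance between each of caramel1, caramel2, caramel3, caramel4, caramel5, caramel6 and jar_mouth below 0.03 m and z of caramel2 in the frame of jar_mouth between -0.112 and -0.028 m and z of caramel3 in the frame of jar_mouth between -0.112 and -0.028 m and z of caramel4 in the frame of jar_mouth between -0.112 and -0.028 m and z of caramel5 in the frame of jar_mouth between -0.112 and -0.028 m and z of caramel6 in the frame of jar_mouth between -0.112 and -0.028 m), for 0.3 s.
At the end, for the whole second after the job is handed in: All six caramels lie in the once empty jar (centres 28 mm or more below its rim); the funnel is seated in it (collar within 5 mm of the rim, 8 mm of centre, 0.1 rad of square); both jars stand upright; the scoop lies flat on the counter (within 6 mm, 0.1 rad) (all of step 2 and angle between each of scoop_foot, full_jar_mouth's own z axis and vertical below 0.1 rad and height (world z) of scoop_foot between -0.006 and 0.006 m); the robot touches nothing.
It fails at once if a jar is shifted by more than 40 mm or tipped by more than 0.35 rad (distance of any of jar_mouth, full_jar_mouth from where it was at the start of the episode above 0.04 m or angle between any of jar_mouth, full_jar_mouth's own z axis and vertical above 0.35 rad).
It fails at once if the glass, mug or remote control is moved by more than 30 mm or tipped (distance of any of tumbler_base, mug_base, remote_base from where it was at the start of the episode above 0.03 m or angle between any of tumbler_base, mug_base, remote_base's own z axis and vertical above 0.35 rad).
It also fails if it takes over 72 s, if anything falls off the work surface, if the arm or the gripper's body presses on something with over 40 N, if the wrist force passes 120 N, or if a joint passes its speed limit or range.

## Working session

There is one attempt and no reset: what is moved stays moved. The work goes in short steps, Python scripts to look and compute and a tool call to move; the robot and the scene stay as the last step left them, time stands still between calls to the robot, and variables do not carry over. Pictures are saved under pics/ and viewed, at most 10 in all, crops included, and the job is handed in when it is done.

Besides the shell and the picture viewer there is one more tool, called after "Emit:" as name(argument=value, ...) on one line, values as JSON. jog_arm: Moves the arm, as the interface text tells. Its arguments: {"type":"object","properties":{"plan":{"type":"string"},"grip_force":{"type":"number"}},"required":["plan"]}

```bash
mkdir -p pics; cat > h.py <<'E'
import numpy as np, cv2
from rig import env, imaging, job, models
def cam(n):
    d=imaging.get_image(n); f=192/np.tan(np.radians(d['fov_y'])/2)
    d['K']=np.array([[f,0,d['cx']],[0,f,d['cy']],[0,0,1.]]); d['D']=np.array(d['distortion'],float); return d
def ray(d,uv):
    p=cv2.undistortPoints(np.array([[uv]],float),d['K'],d['D'])[0,0]; return np.array([p[0],p[1],1.])
def at_depth(d,uv,z):
    T=np.array(d['world_from_camera']); return T[:3,:3]@(ray(d,uv)*z)+T[:3,3]
def at_height(d,uv,h):
    T=np.array(d['world_from_camera']); r=T[:3,:3]@ray(d,uv); return T[:3,3]+r*(h-T[2,3])/r[2]
def cloud(d):
    v,u=np.mgrid[:384,:512]; p=cv2.undistortPoints(np.stack([u,v],-1).reshape(-1,1,2).astype(float),d['K'],d['D']).reshape(384,512,2)
    z=d['depth']; T=np.array(d['world_from_camera'])
    P=np.dstack([p[...,0]*z,p[...,1]*z,z])@T[:3,:3].T+T[:3,3]; P[z==0]=np.nan; return P
def save(d,n): cv2.imwrite('pics/'+n,d['pixels'][...,::-1])
E
cat > a.py <<'E'
from h import *
np.set_printoptions(precision=4,suppress=True)
H=dict(jar_mouth=.115,full_jar_mouth=.115,funnel_grip=.1805,funnel_seat=.115,funnel_rim=.167,scoop_grip=.048,scoop_nose=.003,tumbler_base=0,mug_base=0,remote_base=0)
ims=[]
for n in('scene','top'):
    d=cam(n); ims.append(d['pixels']); print(n,np.array(d['world_from_camera'])[:3].round(3).tolist())
    for k,h in H.items():
        for r in models.tip_of(n,k)[:2]: print(k,np.array(r['at']).round(),round(r['confidence'],2),at_height(d,r['at'],h).round(4))
    for r in models.tip_of(n,'caramel1')[:7]: print('car',np.array(r['at']).round(),round(r['confidence'],2))
s=env.observe();print(s['position'],s['tool_rot'],env.tcp_to_grasp,s['time_s'])
cv2.imwrite('pics/s0.png',ims[0][...,::-1]);cv2.imwrite('pics/t0.png',ims[1][...,::-1])
E
python3 a.py
```

```text
scene [[0.74, 0.436, -0.513, 0.921], [0.673, -0.482, 0.561, -0.371], [-0.002, -0.76, -0.65, 0.607]]
jar_mouth [152. 282.] 0.97 [ 0.5608 -0.2284  0.115 ]
full_jar_mouth [308. 154.] 0.9 [0.5343 0.2317 0.115 ]
funnel_grip [353. 128.] 0.9 [0.5994 0.3065 0.1805]
funnel_seat [310. 154.] 0.72 [0.5369 0.2385 0.115 ]
funnel_seat [247. 240.] 0.61 [ 0.6114 -0.0568  0.115 ]
funnel_rim [313. 133.] 0.59 [0.534  0.2444 0.167 ]
scoop_grip [225. 212.] 0.66 [0.4771 0.0121 0.048 ]
scoop_nose [269. 277.] 0.69 [ 0.6417 -0.0288  0.003 ]
tumbler_base [352. 254.] 0.79 [0.7342 0.1357 0.    ]
mug_base [290. 336.] 0.68 [ 0.7512 -0.097   0.    ]
remote_base [144. 223.] 0.87 [ 0.3285 -0.1085  0.    ]
car [238. 249.] 0.67
car [245. 254.] 0.67
car [255. 246.] 0.65
car [250. 239.] 0.62
car [143. 221.] 0.62
car [262. 256.] 0.52
car [251. 260.] 0.42
top [[-0.011, -0.986, 0.166, 0.372], [-1.0, 0.011, -0.001, 0.032], [-0.001, -0.166, -0.986, 1.07]]
jar_mouth [383. 181.] 0.83 [ 0.5538 -0.237   0.115 ]
full_jar_mouth [159. 194.] 0.84 [0.5315 0.2403 0.115 ]
full_jar_mouth [269. 178.] 0.66 [0.5637 0.0055 0.115 ]
funnel_grip [120. 157.] 0.67 [0.5954 0.3051 0.1805]
funnel_seat [157. 197.] 0.59 [0.5251 0.2433 0.115 ]
funnel_seat [268. 186.] 0.52 [0.5451 0.0077 0.115 ]
funnel_rim [152. 187.] 0.67 [0.5367 0.243  0.167 ]
funnel_rim [279. 180.] 0.42 [ 0.5471 -0.0128  0.167 ]
scoop_grip [269. 218.] 0.7 [0.4844 0.0053 0.048 ]
scoop_nose [282. 154.] 0.7 [ 0.6449 -0.0284  0.003 ]
tumbler_base [211. 121.] 0.61 [0.729  0.1421 0.    ]
tumbler_base [276. 193.] 0.44 [ 0.5496 -0.0135  0.    ]
mug_base [312. 107.] 0.56 [ 0.762  -0.1057  0.    ]
mug_base [280. 152.] 0.31 [ 0.6499 -0.0262  0.    ]
car [280. 183.] 0.66
car [269. 173.] 0.54
car [275. 191.] 0.53
car [270. 184.] 0.5
car [281. 171.] 0.49
car [270. 190.] 0.48
[0.137  0.5327 0.2313] [[-0.9685  0.2492  0.    ]
 [ 0.2492  0.9685  0.    ]
 [-0.      0.     -1.    ]] -0.0187 1.2
```

View pictures.

View pics/s0.png

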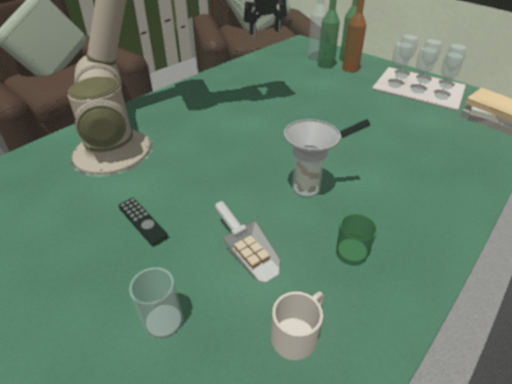

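View pics/t0.png

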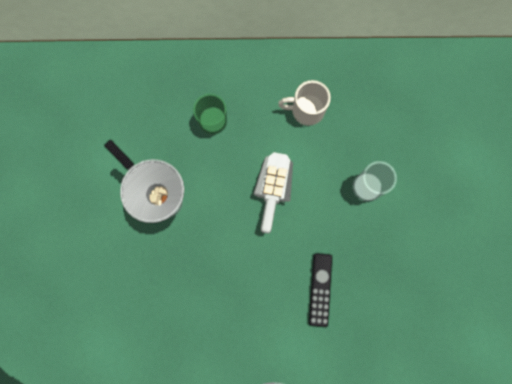

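```bash
cat > b.py <<'E'
from h import *
from scipy.optimize import least_squares
np.set_printoptions(precision=4,suppress=True)
def circ(p):
    r=least_squares(lambda x:np.hypot(p[:,0]-x[0],p[:,1]-x[1])-x[2],[*np.median(p,0)[:2],.05],loss='soft_l1',f_scale=.002); return r.x
for n in('top','scene'):
    d=cam(n); P=cloud(d); Z=P[...,2]
    def sel(c,r,lo,hi):
        m=(np.hypot(P[...,0]-c[0],P[...,1]-c[1])<r)&(Z>lo)&(Z<hi); return P[m]
    p=sel((.533,.241),.075,.162,.172); print(n,'funnel rim',len(p),circ(p), 'maxz',p[:,2].max())
    p=sel((.557,-.233),.05,.108,.122); print('jar rim',len(p),circ(p),np.median(p[:,2]))
    # grip bar: points farther than 70mm from funnel axis and above rim
    p=sel((.533,.241),.145,.15,.22); q=p[np.hypot(p[:,0]-.534,p[:,1]-.243)>.072]; m=q.mean(0); print('grip',len(q),m,np.degrees(np.arctan2(m[1]-.243,m[0]-.534)),q[:,2].max())
    p=sel((.48,.008),.06,.03,.08);print('scoop handle',len(p),p.mean(0),p.min(0),p.max(0)); u=np.linalg.svd((p-p.mean(0))[:,:2],full_matrices=False)[2][0];print('dir',u,np.degrees(np.arctan2(u[1],u[0])))
E
python3 b.py
```

```text
top funnel rim 347 [0.5302 0.2443 0.0627] maxz 0.1718465647829761
jar rim 204 [ 0.5613 -0.2313  0.0339] 0.11199497319661994
grip 305 [0.6035 0.3114 0.1864] 44.53180490111091 0.2014225061914825
scoop handle 416 [0.4978 0.005  0.0517] [ 0.4501 -0.0296  0.0311] [0.5386 0.0237 0.0654]
dir [-0.9784  0.2069] 168.06058171450297
scene funnel rim 322 [0.5316 0.2435 0.0629] maxz 0.17162854198915095
jar rim 464 [ 0.5651 -0.2319  0.0337] 0.11368640130338029
grip 207 [0.6079 0.3077 0.1849] 41.20355576503251 0.20143193640061313
scoop handle 409 [0.5026 0.0021 0.0518] [ 0.4533 -0.0276  0.0307] [0.5397 0.0217 0.0655]
dir [ 0.9806 -0.1962] -11.315232011507705
```

```bash
cat > plan.py <<'E'
from h import *
from scipy.spatial.transform import Rotation as Ro
def down(yaw,tilt=0):
    # tool x at azimuth yaw, pointing down; tilt>0 turns about tool y
    a=np.radians(yaw); x=np.array([np.cos(a),np.sin(a),0]); z=np.array([0,0,-1.]); R=np.c_[x,np.cross(z,x),z]
    return R@Ro.from_euler('y',tilt,degrees=True).as_matrix()
def rows(wps,claw,cm=3.5,dg=6.5,start=None):
    """wps: list of (pos TCP, R). prints rows; shift in axes before row's turn"""
    s=env.observe(); p,R=(np.array(s['position']),np.array(s['tool_rot'])) if start is None else start
    out=[]
    for q,S in wps:
        rv=Ro.from_matrix(R.T@S).as_rotvec(degrees=True); n=max(1,int(np.ceil(max(np.linalg.norm(q-p)*100/cm,np.linalg.norm(rv)/dg))))
        for i in range(n):
            R1=R@Ro.from_rotvec(rv/n,degrees=True).as_matrix() if i<n-1 else S
            sh=R.T@(q-p)/(n)*100 if i==0 else R.T@dp*100
            if i==0: dp=(q-p)/n
            out.append(' '.join('%g'%round(v,2) for v in [*(rv/n),*sh])+' %d'%claw); R=R1
        p=q; out.append('|')
    print('; '.join(out).replace('; |',' |'))
    return p,R
E
cat > c.py <<'E'
from plan import *
g=np.array([.603,.3075,.1805-.0187]); R=down(221.3)
rows([(g+[0,0,.07],R),(g,R)],0)
E
python3 c.py
```

```text
0 0 -3.71 -3.38 -0.68 -0 0; 0 0 -3.71 -3.33 -0.9 -0 0; 0 0 -3.71 -3.27 -1.11 -0 0; 0 0 -3.71 -3.19 -1.32 -0 0; 0 0 -3.71 -3.1 -1.52 -0 0; 0 0 -3.71 -2.99 -1.72 -0 0; 0 0 -3.71 -2.87 -1.91 -0 0; 0 0 -3.71 -2.74 -2.09 -0 0; 0 0 -3.71 -2.6 -2.27 -0 0; 0 0 -3.71 -2.45 -2.43 -0 0; 0 0 -3.71 -2.29 -2.58 -0 0; 0 0 -3.71 -2.11 -2.73 -0 0; 0 0 -3.71 -1.93 -2.86 -0 0; 0 0 -3.71 -1.74 -2.98 -0 0; 0 0 -3.71 -1.55 -3.08 -0 0 |; 0 0 0 0 0 2.33 0; 0 0 0 0 0 2.33 0; 0 0 0 0 0 2.33 0 |
```

Emit:
jog_arm(plan="0 0 -3.7 -3.4 -0.7 0 0; 0 0 -3.7 -3.3 -0.9 0 0; 0 0 -3.7 -3.3 -1.1 0 0; 0 0 -3.7 -3.2 -1.3 0 0; 0 0 -3.7 -3.1 -1.5 0 0; 0 0 -3.7 -3.0 -1.7 0 0; 0 0 -3.7 -2.9 -1.9 0 0; 0 0 -3.7 -2.7 -2.1 0 0; 0 0 -3.7 -2.6 -2.3 0 0; 0 0 -3.7 -2.4 -2.4 0 0", grip_force=100)

```text
time_s: 2.13
position: [0.4488, 0.3815, 0.2314]
tool_rot: [[-0.922, -0.387, 0.0], [-0.387, 0.922, 0.0], [-0.0, 0.0, -1.0]]
ft_force: [0.2, 1.0, -1.0]
grip_width: 0.0849
gripper_force: 0.0
```

Emit:
jog_arm(plan="0 0 -3.7 -2.3 -2.6 0 0; 0 0 -3.7 -2.1 -2.7 0 0; 0 0 -3.7 -1.9 -2.9 0 0; 0 0 -3.7 -1.7 -3 0 0; 0 0 -3.7 -1.6 -3.1 0 0; 0 0 0 0 0 0 0")

```text
time_s: 2.63
position: [0.6071, 0.3026, 0.2297]
tool_rot: [[-0.755, -0.656, 0.0], [-0.656, 0.755, -0.001], [0.001, -0.001, -1.0]]
ft_force: [1.6, 0.1, -0.2]
grip_width: 0.0854
gripper_force: 0.0
```

```bash
python3 c.py
```

```text
-0.06 -0.04 -0.33 -0.01 0.64 -0.21 0 |; 0 0 0 0 0 2.33 0; 0 0 0 0 0 2.33 0; 0 0 0 0 0 2.33 0 |
```

Emit:
jog_arm(plan="0 0 -0.3 0 0.6 0 0; 0 0 0 0 0 2.3 0; 0 0 0 0 0 2.3 0; 0 0 0 0 0 2.2 0; 0 0 0 0 0 0 0; 0 0 0 0 0 0 255; 0 0 0 0 0 0 255; 0 0 0 0 0 0 255; 0 0 0 0 0 0 255; 0 0 0 0 0 0 255", grip_force=100)

```text
time_s: 3.47
position: [0.5988, 0.3111, 0.1644]
tool_rot: [[-0.75, -0.661, 0.002], [-0.661, 0.75, 0.001], [-0.002, -0.001, -1.0]]
ft_force: [-1.1, 0.1, -0.8]
grip_width: 0.0255
gripper_force: 0.1
```

Emit:
jog_arm(plan="0 0 0 0 0 0 255; 0 0 0 0 0 0 255; 0 0 0 0 0 0 255")

```text
time_s: 3.72
position: [0.5989, 0.311, 0.1641]
tool_rot: [[-0.75, -0.661, 0.001], [-0.661, 0.75, 0.0], [-0.001, -0.001, -1.0]]
ft_force: [0.2, 0.9, 4.3]
grip_width: 0.018
gripper_force: 96.8
```

Emit:
jog_arm(plan="0 0 0 0 0 -1 255; 0 0 0 0 0 -2 255; 0 0 0 0 0 -2.5 255; 0 0 0 0 0 -2.5 255; 0 0 0 0 0 -1 255; 0 0 0 0 0 0 255; 0 0 0 0 0 0 255")

```text
time_s: 4.3
position: [0.5985, 0.3108, 0.2524]
tool_rot: [[-0.75, -0.661, -0.001], [-0.661, 0.75, -0.0], [0.001, 0.0, -1.0]]
ft_force: [-0.1, 0.0, -2.4]
grip_width: 0.018
gripper_force: 97.2
```

```bash
cat > fun.py <<'E'
# fit funnel pose near a predicted rim centre
from plan import *
from scipy.optimize import least_squares
np.set_printoptions(precision=4,suppress=True)
def rimfit(c,names=('top','scene'),dz=.014,band=.010):
    pts=[];ds=[]
    for n in names:
        d=cam(n);ds.append(d);P=cloud(d).reshape(-1,3);pts.append(P[np.isfinite(P[:,0])])
    Q=np.vstack(pts)
    q=Q[(np.linalg.norm(Q-c,axis=1)<.09)&(abs(Q[:,2]-c[2])<.04)]
    # upper-cone model: inner & outer surface; use 45deg cone fit: points satisfy  z - zr = (r-.0625) along axis
    def res(x):
        n=Ro.from_rotvec([x[3],x[4],0]).as_matrix(); l=(q-x[:3])@n
        r=np.hypot(l[:,0],l[:,1]); e=np.maximum(-.035-l[:,2],0)*0+( (l[:,2])-(r-.063))/2**.5
        return np.where((r>.04)&(r<.068),e,.004)
    s=least_squares(res,[*c,0,0],loss='soft_l1',f_scale=.0015,x_scale=[.01,.01,.01,.1,.1],diff_step=1e-4)
    x=s.x;n=Ro.from_rotvec([x[3],x[4],0]).as_matrix()[:,2]
    # direct: top-edge points
    print('cone fit rim',x[:3],'axis',n,'cost',s.cost,len(q)); 
    return x[:3],n,Q,ds
if __name__=='__main__':
    import sys
    s=env.observe();p=np.array(s['position']);R=np.array(s['tool_rot']);print(p,s['grip_width'],s['gripper_force'],s['ft_force'])
    g=p-[0,0,-.0187]; c=g+R[:,0]*.096+[0,0,-.0135]; print('predicted rim',c)
    r,n,Q,ds=rimfit(c)
    for k in(0,1):
        P=cloud(ds[k]);m=np.isfinite(P[...,0])&(np.hypot(P[...,0]-r[0],P[...,1]-r[1])<.07)&(np.hypot(P[...,0]-r[0],P[...,1]-r[1])>.060)&(abs(P[...,2]-r[2])<.03)
        e=P[m]; A=np.c_[e[:,:2]-r[:2],np.ones(len(e))]
        w=least_squares(lambda v:A@v-e[:,2],[0,0,r[2]],loss='soft_l1',f_scale=.002).x
        cc=least_squares(lambda v:np.hypot(e[:,0]-v[0],e[:,1]-v[1])-v[2],[*r[:2],.063],loss='soft_l1',f_scale=.002).x
        print('rim plane slopes',w,'circle',cc,len(e))
    if len(sys.argv)>1: save(ds[1],sys.argv[1])
E
python3 fun.py s1.png
```

```text
[0.5985 0.3108 0.2524] 0.01801828430279892 97.21493482589722 [-0.0766  0.0366 -2.3858]
predicted rim [0.5264 0.2473 0.2577]
cone fit rim [0.5286 0.2457 0.2489] axis [ 0.0077 -0.0029  1.    ] cost 0.006248751639601349 4101
rim plane slopes [-0.0009 -0.0021  0.2511] circle [0.5281 0.2455 0.0622] 373
rim plane slopes [-0.0072  0.0048  0.2503] circle [0.5299 0.2455 0.0626] 458
```

View pics/s1.png

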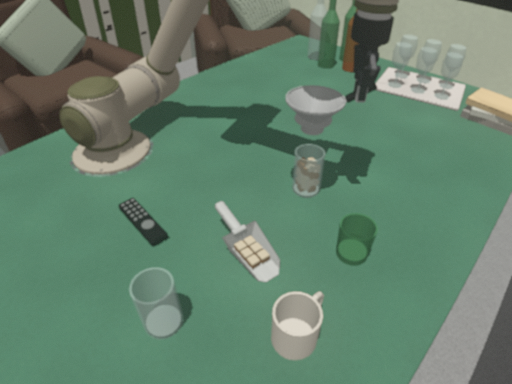

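```bash
cat > c.py <<'E'
from plan import *
o=np.array([.529,.2456])-[.5985,.3108]; a=np.radians(-47); o=np.array([[np.cos(a),-np.sin(a)],[np.sin(a),np.cos(a)]])@o
t=np.array([.563,-.2316])-o; print(o,t)
rows([(np.array([*t,.2524]),down(174.4))],255,cm=4)
E
python3 c.py
```

```text
[-0.09508315  0.00636279] [ 0.65808315 -0.23796279]
0 -0.02 3.36 2.27 -3.22 -0.01 255; 0 -0.02 3.36 2.08 -3.35 -0.01 255; 0 -0.02 3.36 1.88 -3.47 -0.01 255; 0 -0.02 3.36 1.67 -3.57 -0.01 255; 0 -0.02 3.36 1.46 -3.66 -0.01 255; 0 -0.02 3.36 1.24 -3.74 -0.01 255; 0 -0.02 3.36 1.02 -3.81 -0.01 255; 0 -0.02 3.36 0.8 -3.86 -0.01 255; 0 -0.02 3.36 0.57 -3.9 -0.01 255; 0 -0.02 3.36 0.34 -3.93 -0.01 255; 0 -0.02 3.36 0.11 -3.94 -0.01 255; 0 -0.02 3.36 -0.12 -3.94 -0.01 255; 0 -0.02 3.36 -0.35 -3.93 -0.01 255; 0 -0.02 3.36 -0.58 -3.9 -0.01 255 |
```

Emit:
jog_arm(plan="0 0 1.7 1.1 -1.6 0 255; 0 0 1.7 1.1 -1.6 0 255; 0 0 3.4 2.1 -3.3 0 255; 0 0 3.4 1.9 -3.5 0 255; 0 0 3.4 1.7 -3.6 0 255; 0 0 3.4 1.5 -3.7 0 255; 0 0 3.4 1.2 -3.7 0 255; 0 0 3.4 1.0 -3.8 0 255; 0 0 3.4 0.8 -3.9 0 255; 0 0 3.4 0.6 -3.9 0 255")

```text
time_s: 5.23
position: [0.6347, -0.0441, 0.2517]
tool_rot: [[-0.983, -0.184, -0.003], [-0.184, 0.983, 0.001], [0.003, 0.001, -1.0]]
ft_force: [0.9, -0.3, -2.2]
grip_width: 0.018
gripper_force: 97.4
```

Emit:
jog_arm(plan="0 0 3.4 0.3 -3.9 0 255; 0 0 3.4 0.1 -3.9 0 255; 0 0 3.4 -0.1 -3.9 0 255; 0 0 3.4 -0.3 -3.9 0 255; 0 0 1.7 -0.3 -2 0 255; 0 0 1.3 -0.3 -2 0 255; 0 0 0 0 0 0 255; 0 0 0 0 0 0 255; 0 0 0 0 0 0 255")

```text
time_s: 5.98
position: [0.6539, -0.2372, 0.2522]
tool_rot: [[-0.995, 0.101, -0.002], [0.101, 0.995, 0.001], [0.002, 0.001, -1.0]]
ft_force: [0.5, 0.2, -1.0]
grip_width: 0.018
gripper_force: 97.3
```

```bash
cat > d.py <<'E'
import fun; from fun import *
s=env.observe();p=np.array(s['position']);R=np.array(s['tool_rot']);print(p)
c=p+[0,0,.0]+R[:,0]*.096
r,n,Q,ds=rimfit(c)
for k in(0,1):
    P=cloud(ds[k]).reshape(-1,3);P=P[np.isfinite(P[:,0])]; h=np.hypot(P[:,0]-r[0],P[:,1]-r[1])
    e=P[(h<.07)&(h>.060)&(abs(P[:,2]-r[2])<.03)]; A=np.c_[e[:,:2]-r[:2],np.ones(len(e))]
    w=least_squares(lambda v:A@v-e[:,2],[0,0,r[2]],loss='soft_l1',f_scale=.002).x
    C=lambda e,x,r0:least_squares(lambda v:np.hypot(e[:,0]-v[0],e[:,1]-v[1])-v[2],[*x,r0],loss='soft_l1',f_scale=.002).x
    print('rim slopes',w,'circle',C(e,r[:2],.063),len(e))
    j=P[(np.hypot(P[:,0]-.563,P[:,1]+.232)<.05)&(P[:,2]>.105)&(P[:,2]<.125)]
    if len(j)>20: print('jar',C(j,(.563,-.232),.034),len(j))
    j=P[(np.hypot(P[:,0]-.563,P[:,1]+.232)<.05)&(P[:,2]>.03)&(P[:,2]<.1)]
    if len(j)>20: print('jarwall',C(j,(.563,-.232),.034),len(j))
save(ds[1],'s2.png')
E
python3 d.py
```

```text
[ 0.6539 -0.2372  0.2522]
cone fit rim [ 0.5597 -0.2327  0.2504] axis [0.0245 0.0692 0.9973] cost 0.0015915309133442104 1356
rim slopes [0.     0.     0.2504] circle [ 0.5597 -0.2327  0.063 ] 0
rim slopes [-0.0016 -0.0011  0.2523] circle [ 0.5607 -0.2315  0.0623] 344
jar [ 0.5654 -0.2322  0.0336] 470
jarwall [ 0.5658 -0.2322  0.0339] 1749
```

View pics/s2.png

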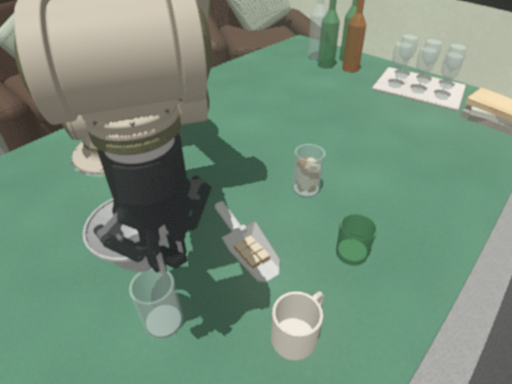

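Emit:
jog_arm(plan="0 0 0 -0.45 0 0 255; 0 0 0 0 0 2 255; 0 0 0 0 0 2 255; 0 0 0 0 0 1.5 255; 0 0 0 0 0 1.2 255; 0 0 0 0 0 0.8 255; 0 0 0 0 0 0.5 255; 0 0 0 0 0 0 255; 0 0 0 0 0 0 255")

```text
time_s: 6.83
position: [0.6588, -0.2383, 0.1739]
tool_rot: [[-0.995, 0.101, 0.001], [0.101, 0.995, -0.0], [-0.001, -0.0, -1.0]]
ft_force: [0.3, -0.2, -1.9]
grip_width: 0.018
gripper_force: 97.3
```

Emit:
jog_arm(plan="0 0 0 0 0 0.5 255; 0 0 0 0 0 0.2 255; 0 0 0 0 0 0 255; 0 0 0 0 0 0 255")

```text
time_s: 7.17
position: [0.6585, -0.2385, 0.1664]
tool_rot: [[-0.995, 0.102, 0.0], [0.102, 0.995, -0.0], [-0.0, -0.0, -1.0]]
ft_force: [-0.3, -0.3, -1.4]
grip_width: 0.0179
gripper_force: 97.3
```

Emit:
jog_arm(plan="0 0 0 0 0 0.15 255; 0 0 0 0 0 0 255; 0 0 0 0 0 0.1 255; 0 0 0 0 0 0 255; 0 0 0 0 0 0 255")

```text
time_s: 7.58
position: [0.6589, -0.2385, 0.1646]
tool_rot: [[-0.995, 0.101, 0.002], [0.101, 0.995, -0.001], [-0.002, -0.001, -1.0]]
ft_force: [1.2, -0.1, 2.8]
grip_width: 0.0179
gripper_force: 97.8
```

```bash
sed -i "s/save(ds\[1\],'s2.png')//" d.py; python3 d.py
```

```text
[ 0.6589 -0.2385  0.1646]
cone fit rim [ 0.5621 -0.2346  0.1641] axis [0.0571 0.0571 0.9967] cost 0.001610176397417111 1246
rim slopes [0.     0.     0.1641] circle [ 0.5621 -0.2346  0.063 ] 0
rim slopes [-0.0097  0.011   0.1659] circle [ 0.5643 -0.2328  0.0628] 113
jarwall [ 0.5656 -0.2327  0.0337] 768
```

Emit:
jog_arm(plan="0 0 0 0 0 0 130; 0 0 0 0 0 0 60; 0 0 0 0 0 0 0; 0 0 0 0 0 0 0; 0 0 0 0 0 0 0; 0 0 0 0 0 0 0; 0 0 0 0 0 -2 0; 0 0 0 0 0 -3 0; 0 0 0 0 0 -3 0; 0 0 0 0 0 -2 0")

```text
time_s: 8.52
position: [0.6587, -0.2385, 0.2671]
tool_rot: [[-0.995, 0.101, 0.003], [0.101, 0.995, -0.002], [-0.003, -0.001, -1.0]]
ft_force: [0.1, -0.3, -0.8]
grip_width: 0.0854
gripper_force: 0.0
```

```bash
cat > e.py <<'E'
from plan import *
np.set_printoptions(precision=4,suppress=True)
s=env.observe();print(s['position'],s['grip_width'])
d=cam('top');P=cloud(d).reshape(-1,3);P=P[np.isfinite(P[:,0])]
# scoop handle: white bar, axis fit, rear of bowl
h=P[(np.hypot(P[:,0]-.48,P[:,1]-.008)<.055)&(P[:,2]>.04)&(P[:,2]<.075)&(P[:,0]<.505)]
u=np.linalg.svd((h-h.mean(0)),full_matrices=False)[2][0]; print('handle',len(h),h.mean(0),u,h.min(0),h.max(0))
fl=P[(np.hypot(P[:,0]-.63,P[:,1]+.025)<.05)&(P[:,2]>.001)&(P[:,2]<.03)];print('bowl front',fl.max(0))
for r in models.tip_of('top','scoop_nose')[:1]+models.tip_of('top','scoop_foot')[:1]: print(r['at'],r['confidence'],at_height(d,r['at'],.003))
for r in models.tip_of('top','scoop_grip')[:1]: print(r['at'],r['confidence'],at_height(d,r['at'],.048))
E
python3 e.py
```

```text
[ 0.6587 -0.2385  0.2671] 0.08536250746793653e.py:7: RuntimeWarning: Mean of empty slice.
  u=np.linalg.svd((h-h.mean(0)),full_matrices=False)[2][0]; print('handle',len(h),h.mean(0),u,h.min(0),h.max(0))
  ret = um.true_divide(
Traceback (most recent call last):
  File "e.py", line 7, in <module>
    u=np.linalg.svd((h-h.mean(0)),full_matrices=False)[2][0]; print('handle',len(h),h.mean(0),u,h.min(0),h.max(0))
      ~~~~~~~~~~~~~~~~~~~~~~~~~~~~~~~~~~~~~~~~~~~~~~~~~~~^^^
IndexError: index 0 is out of bounds for axis 0 with size 0
```

```bash
sed -i "s/cam('top')/cam('scene')/; s/tip_of('top'/tip_of('scene'/g" e.py; python3 e.py; python3 d.py | tail -2
```

```text
[ 0.6594 -0.2389  0.2708] 0.08546242723765686
handle 211 [0.4822 0.006  0.0571] [ 0.9336 -0.24   -0.266 ] [ 0.4528 -0.0068  0.0402] [0.5049 0.0216 0.0654]
bowl front [0.6777 0.0182 0.0278]
[270.1, 276.8] 0.85 [ 0.6436 -0.0268  0.003 ]
[252.8, 260.0] 0.7 [ 0.5891 -0.0187  0.003 ]
[227.1, 217.5] 0.58 [0.4938 0.0032 0.048 ]
jar [ 0.5712 -0.2333  0.0304] 525
jarwall [ 0.566  -0.2329  0.0333] 1160
```

```bash
cat > c.py <<'E'
from plan import *
R=down(168,-25); g=np.array([.488,.0055,.048]); t=g+.0187*R[:,2]
rows([(t-.07*R[:,2]+[0,0,.03],R),(t,R)],0,cm=3.8,dg=6.8)
E
python3 c.py
```

```text
0.14 -2.51 0.61 2.15 2.27 1.38 0; 0.14 -2.51 0.61 2.24 2.25 1.28 0; 0.14 -2.51 0.61 2.31 2.23 1.18 0; 0.14 -2.51 0.61 2.39 2.21 1.07 0; 0.14 -2.51 0.61 2.45 2.19 0.96 0; 0.14 -2.51 0.61 2.52 2.16 0.84 0; 0.14 -2.51 0.61 2.57 2.14 0.73 0; 0.14 -2.51 0.61 2.63 2.11 0.61 0; 0.14 -2.51 0.61 2.67 2.09 0.49 0; 0.14 -2.51 0.61 2.71 2.06 0.36 0 |; 0 0 0 0.42 0 3.24 0; 0 0 0 0.42 0 3.24 0; 0 0 0 0.42 0 3.24 0 |
```

Emit:
jog_arm(plan="0.1 -2.5 0.6 2.2 2.3 1.4 0; 0.1 -2.5 0.6 2.2 2.2 1.3 0; 0.1 -2.5 0.6 2.3 2.2 1.2 0; 0.1 -2.5 0.6 2.4 2.2 1.1 0; 0.1 -2.5 0.6 2.5 2.2 1 0; 0.1 -2.5 0.6 2.5 2.2 0.8 0; 0.1 -2.5 0.6 2.6 2.1 0.7 0; 0.1 -2.5 0.6 2.6 2.1 0.6 0; 0.1 -2.5 0.6 2.7 2.1 0.5 0; 0.1 -2.5 0.6 2.7 2.1 0.4 0")

```text
time_s: 9.7
position: [0.4649, 0.0108, 0.1244]
tool_rot: [[-0.886, 0.206, 0.416], [0.189, 0.978, -0.082], [-0.424, 0.006, -0.906]]
ft_force: [0.9, 0.1, -0.5]
grip_width: 0.0856
gripper_force: 0.0
```

Emit:
jog_arm(plan="0 0 0 0 0 0 0; 0 0 0 0 0 0 0")

```text
time_s: 9.87
position: [0.4646, 0.0112, 0.1239]
tool_rot: [[-0.888, 0.203, 0.412], [0.187, 0.979, -0.08], [-0.419, 0.006, -0.908]]
ft_force: [-0.4, -0.3, 0.2]
grip_width: 0.0855
gripper_force: 0.0
```

```bash
python3 c.py; sed -i "s/scene/top/g" e.py; python3 e.py; cat > f.py <<'E'
from fun import *
def C(e,x,r0): return least_squares(lambda v:np.hypot(e[:,0]-v[0],e[:,1]-v[1])-v[2],[*x,r0],loss='soft_l1',f_scale=.002).x
import sys
for k in sys.argv[1:]:
    d=cam(k);P=cloud(d).reshape(-1,3);P=P[np.isfinite(P[:,0])]; r=np.array([.564,-.232,.167]);h=np.hypot(P[:,0]-r[0],P[:,1]-r[1])
    e=P[(h<.072)&(h>.056)&(abs(P[:,2]-r[2])<.006)]; A=np.c_[e[:,:2]-r[:2],np.ones(len(e))]
    w=least_squares(lambda v:A@v-e[:,2],[0,0,r[2]],loss='soft_l1',f_scale=.002).x
    print(k,'rim',w,C(e,r[:2],.063),len(e))
    j=P[(h<.05)&(P[:,2]>.03)&(P[:,2]<.1)]; print('wall',C(j,r[:2],.034),len(j))
E
python3 f.py scene top
```

```text
0.41 -0.21 0.1 -0.24 -0.07 0.04 0 |; 0 0 0 0.42 0 3.24 0; 0 0 0 0.42 0 3.24 0; 0 0 0 0.42 0 3.24 0 |
[0.4646 0.0112 0.1239] 0.08552980807190858
handle 202 [0.4821 0.0081 0.0561] [-0.9335  0.2406  0.2657] [ 0.4583 -0.0063  0.0462] [0.505  0.0237 0.0663]
bowl front [0.6767 0.0237 0.0267]
[279.6, 152.9] 0.88 [ 0.6467 -0.0238  0.003 ]
[270.9, 218.1] 0.55 [0.4842 0.001  0.048 ]
scene rim [ 0.0117 -0.004   0.1653] [ 0.5657 -0.2301  0.0621] 805
wall [ 0.566  -0.2329  0.0333] 1153
top rim [0.0089 0.0004 0.1646] [ 0.5629 -0.2298  0.0626] 371
wall [ 0.56   -0.2295  0.033 ] 176
```

Emit:
jog_arm(plan="0.4 -0.2 0.1 -0.2 0 0 0; 0 0 0 0.4 0 3.2 0; 0 0 0 0.4 0 3.2 0; 0 0 0 0.4 0 3.2 0; 0 0 0 0 0 0 0; 0 0 0 0 0 0 255; 0 0 0 0 0 0 255; 0 0 0 0 0 0 255; 0 0 0 0 0 0 255; 0 0 0 0 0 0 255", grip_force=110)

```text
time_s: 11.0
position: [0.4981, 0.0031, 0.0356]
tool_rot: [[-0.884, 0.21, 0.419], [0.19, 0.978, -0.09], [-0.428, -0.0, -0.904]]
ft_force: [0.1, 0.5, 0.4]
grip_width: 0.0254
gripper_force: 0.1
```

Emit:
jog_arm(plan="0 0 0 0 0 0 255; 0 0 0 0 0 0 255; 0 0 0 0 0 0 255; 0 0 0 0 0 0 255")

```text
time_s: 11.33
position: [0.4982, 0.003, 0.0353]
tool_rot: [[-0.883, 0.21, 0.419], [0.19, 0.978, -0.09], [-0.429, 0.0, -0.904]]
ft_force: [-4.5, -0.6, 8.9]
grip_width: 0.0203
gripper_force: 106.9
```

Emit:
jog_arm(plan="0 0 0 -0.2 0 -0.4 255; 0 0 0 -0.4 0 -0.9 255; 0 0 0 -0.6 0 -1.3 255; 0 0 0 -0.6 0 -1.3 255; 0 0 0 -0.4 0 -0.9 255; 0 0 0 0 0 0 255; 0 0 0 0 0 0 255")

```text
time_s: 11.92
position: [0.497, 0.0033, 0.087]
tool_rot: [[-0.885, 0.21, 0.416], [0.19, 0.978, -0.089], [-0.426, -0.0, -0.905]]
ft_force: [-0.1, -0.0, -2.0]
grip_width: 0.0201
gripper_force: 107.3
```

```bash
cat > g.py <<'E'
from plan import *
np.set_printoptions(precision=4,suppress=True)
s=env.observe();p=np.array(s['position']);R=np.array(s['tool_rot']);print(p,s['ft_force'])
d=cam('scene');P=cloud(d);
r=models.tip_of('scene','scoop_nose')[0];u,v=map(int,np.round(r['at']));print(r, np.nanmedian(P[v-3:v+4,u-3:u+4].reshape(-1,3),0))
c=d['pixels'][150:330,160:340];cv2.imwrite('pics/s3.png',cv2.resize(c[...,::-1],None,fx=3,fy=3))
o=models.outline_of('scene','scoop_nose')
if o:
    Q=P[o[0]['region']];Q=Q[np.isfinite(Q[:,0])];print(o[0]['confidence'],len(Q),np.percentile(Q,[1,50,99],0))
    f=Q[(Q[:,0]>.6)];print('nose part minz',np.percentile(f[:,2],2))
E
python3 g.py
```

```text
[0.497  0.0033 0.087 ] [-0.0979 -0.0408 -2.0355]
{'at': [271.2, 259.2], 'confidence': 0.59} [ 0.6401 -0.0214  0.0527]
0.96 1766 [[ 0.4516 -0.0521 -0.0016]
 [ 0.5588 -0.0036  0.0719]
 [ 0.6431  0.0578  0.1109]]
nose part minz -0.0001498458662148795
```

View pics/s3.png

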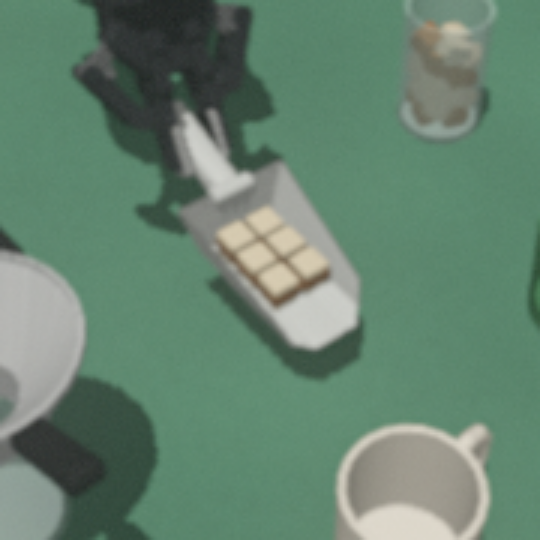

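```bash
cat > c.py <<'E'
from plan import *
s=env.observe();p=np.array(s['position']);R=np.array(s['tool_rot'])
N=np.array([.643,-.025,.0545]); 
N1=np.array([.5455,-.2234,.19]); Z=Ro.from_euler('z',-10.4,degrees=True).as_matrix()
R1=Z@R; p1=N1+Z@(p-N); up=p+[0,0,N1[2]-N[2]]
print(p1)
a=rows([(up,R)],255,cm=2.0)
rows([(p1,R1)],255,cm=1.8,start=a)
print(np.round(Z@R,3), 'nose in tool',np.round(R.T@(N-p)*100,2))
E
python3 c.py
```

```text
[ 0.4067628  -0.16914562  0.22151076]
0 0 0 -0.82 0 -1.75 255; 0 0 0 -0.82 0 -1.75 255; 0 0 0 -0.82 0 -1.75 255; 0 0 0 -0.82 0 -1.75 255; 0 0 0 -0.82 0 -1.75 255; 0 0 0 -0.82 0 -1.75 255; 0 0 0 -0.82 0 -1.75 255 |
0.4 -0 0.86 0.43 -1.7 -0.2 255; 0.4 -0 0.86 0.4 -1.71 -0.19 255; 0.4 -0 0.86 0.38 -1.72 -0.18 255; 0.4 -0 0.86 0.35 -1.73 -0.16 255; 0.4 -0 0.86 0.32 -1.73 -0.15 255; 0.4 -0 0.86 0.3 -1.74 -0.14 255; 0.4 -0 0.86 0.27 -1.74 -0.13 255; 0.4 -0 0.86 0.25 -1.75 -0.12 255; 0.4 -0 0.86 0.22 -1.75 -0.1 255; 0.4 -0 0.86 0.19 -1.76 -0.09 255; 0.4 -0 0.86 0.17 -1.76 -0.08 255 |
[[-0.837  0.383  0.392]
 [ 0.347  0.924 -0.162]
 [-0.424  0.    -0.906]] nose in tool [-12.15   0.3    9.17]
```

Emit:
jog_arm(plan="0 0 0 -0.4 0 -0.9 255; 0 0 0 -0.8 0 -1.8 255; 0 0 0 -0.8 0 -1.8 255; 0 0 0 -0.8 0 -1.8 255; 0 0 0 -0.8 0 -1.8 255; 0 0 0 -0.8 0 -1.8 255; 0 0 0 -0.8 0 -1.7 255; 0 0 0 -0.5 0 -1 255; 0.2 0 0.4 0.2 -0.7 -0.1 255; 0.2 0 0.5 0.2 -1 -0.1 255")

```text
time_s: 12.9
position: [0.4868, -0.012, 0.2245]
tool_rot: [[-0.882, 0.226, 0.414], [0.205, 0.974, -0.096], [-0.425, 0.0, -0.905]]
ft_force: [-0.1, -0.4, -3.7]
grip_width: 0.0203
gripper_force: 107.2
```

Emit:
jog_arm(plan="0.4 0 0.9 0.4 -1.7 -0.2 255; 0.4 0 0.9 0.4 -1.7 -0.2 255; 0.4 0 0.9 0.4 -1.7 -0.2 255; 0.4 0 0.9 0.3 -1.7 -0.2 255; 0.4 0 0.9 0.3 -1.7 -0.1 255; 0.4 0 0.9 0.3 -1.7 -0.1 255; 0.4 0 0.9 0.3 -1.8 -0.1 255; 0.4 0 0.9 0.2 -1.8 -0.1 255; 0.4 0 0.9 0.2 -1.7 -0.1 255; 0.4 0 0.8 0.2 -1.0 -0.1 255")

```text
time_s: 13.73
position: [0.4051, -0.161, 0.2232]
tool_rot: [[-0.833, 0.391, 0.391], [0.356, 0.92, -0.162], [-0.423, 0.004, -0.906]]
ft_force: [0.6, 0.0, -3.3]
grip_width: 0.0201
gripper_force: 107.3
```

Emit:
jog_arm(plan="0.2 0 0.5 0.2 -0.7 -0.1 255; 0 0 0 0 0 0 255; 0 0 0 0 0 0 255")

```text
time_s: 13.98
position: [0.4012, -0.1652, 0.2241]
tool_rot: [[-0.83, 0.398, 0.391], [0.362, 0.918, -0.165], [-0.424, 0.004, -0.906]]
ft_force: [1.2, 0.1, -3.0]
grip_width: 0.0201
gripper_force: 107.3
```

```bash
cat > k.py <<'E'
from plan import *
import sys
s=env.observe();p=np.array(s['position']);R=np.array(s['tool_rot']);print(p.round(4),R.round(3).tolist(),np.round(s['q'],0),np.round(s['ft_force'],1))
n=p+R@np.array([-.1215,.003,.0917]);print('nose est',n.round(4),'vs axis',(n[:2]-[.564,-.231]).round(4))
d=cam('top');e=cam('scene')
a=cv2.resize(d['pixels'][130:250,310:460],None,fx=3,fy=3);b=cv2.resize(e['pixels'][180:360,80:280],(400,360));
o=np.hstack([a[:360],b])[...,::-1];cv2.imwrite('pics/'+sys.argv[1],o[:,:800])
for k in('top','scene'):
    for r in models.tip_of(k,'scoop_nose')[:1]: print(k,np.round(r['at']),r['confidence'],at_height(d if k=='top' else e,r['at'],n[2]).round(4))
E
python3 k.py p1.png
```

```text
[ 0.4012 -0.1652  0.2241] [[-0.83, 0.398, 0.391], [0.362, 0.918, -0.165], [-0.424, 0.004, -0.906]] [ -43.    0.  108.   12.   48. -116.] [ 1.2  0.1 -3. ]
nose est [ 0.5391 -0.2216  0.1926] vs axis [-0.0249  0.0094]
top [389. 180.] 0.84 [ 0.5407 -0.2281  0.1926]
scene [138. 244.] 0.82 [ 0.5455 -0.2247  0.1926]
```

View pics/p1.png

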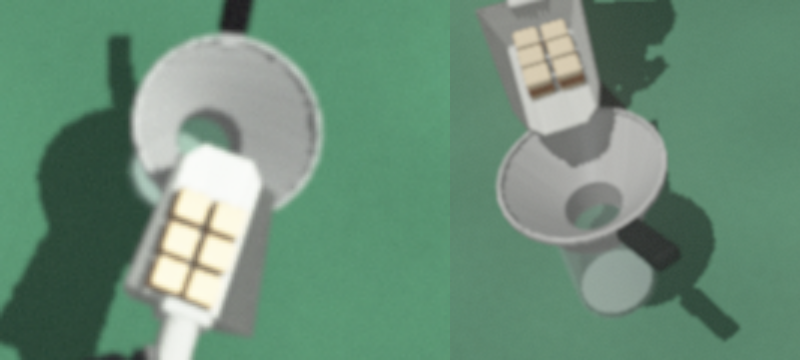

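Emit:
jog_arm(plan="0 3.5 0 -0.6 0 -0.7 255; 0 3.5 0 -0.6 0 -0.7 255; 0 3.5 0 -0.6 0 -0.7 255; 0 2 0 -0.3 0 -0.4 255; 0 2 0 -0.3 0 -0.4 255; 0 2 0 -0.3 0 -0.4 255; 0 2 0 -0.3 0 -0.4 255; 0 1 0 -0.2 0 -0.2 255; 0 1 0 -0.2 0 -0.2 255; 0 0 0 0 0 0 255")

```text
time_s: 15.02
position: [0.4218, -0.1739, 0.2736]
tool_rot: [[-0.915, 0.396, 0.077], [0.395, 0.918, -0.029], [-0.082, 0.004, -0.997]]
ft_force: [0.4, -0.7, -2.2]
grip_width: 0.02
gripper_force: 107.4
```

```bash
python3 k.py p2.png; python3 - <<'E'
from h import *
for k in('top','scene'): print(k,[(np.round(r['at']).tolist(),round(r['confidence'],2)) for r in models.tip_of(k,'caramel1')])
E
```

```text
[ 0.4218 -0.1739  0.2736] [[-0.915, 0.396, 0.077], [0.395, 0.918, -0.029], [-0.082, 0.004, -0.997]] [ -38.    8.   86.    1.   81. -105.] [ 0.4 -0.7 -2.2]
nose est [ 0.5412 -0.2218  0.1922] vs axis [-0.0228  0.0092]
top [388. 181.] 0.89 [ 0.5382 -0.2261  0.1922]
scene [136. 244.] 0.73 [ 0.5436 -0.2262  0.1922]
top [([371.0, 213.0], 0.47), ([371.0, 203.0], 0.44), ([376.0, 195.0], 0.43), ([386.0, 199.0], 0.41)]
scene [([117.0, 193.0], 0.76), ([136.0, 214.0], 0.76), ([121.0, 216.0], 0.76), ([115.0, 204.0], 0.69), ([133.0, 202.0], 0.65), ([146.0, 265.0], 0.58), ([129.0, 188.0], 0.55)]
```

View pics/p2.png

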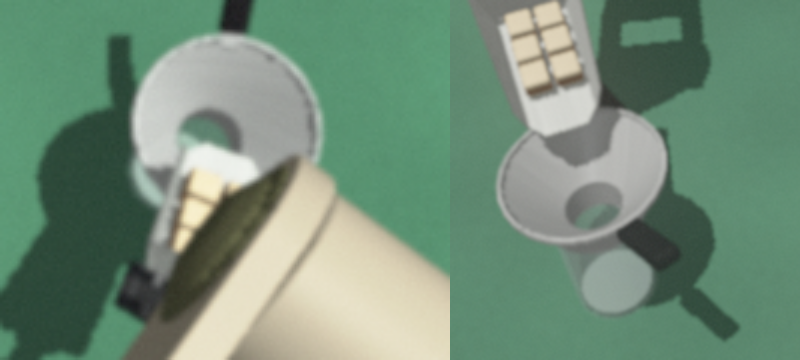

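Emit:
jog_arm(plan="0 1.5 0 -0.24 0 -0.32 255; 0 1.5 0 -0.24 0 -0.32 255; 0 0 0 0 0 0 255; 0 1.5 0 -0.24 0 -0.32 255; 0 0 0 0 0 0 255; 0 1.5 0 -0.24 0 -0.32 255; 0 0 0 0 0 0 255; 0 0 0 0 0 0 255")

```text
time_s: 15.98
position: [0.4291, -0.1775, 0.2864]
tool_rot: [[-0.918, 0.397, -0.018], [0.397, 0.918, 0.012], [0.022, 0.004, -1.0]]
ft_force: [-0.1, -0.3, -2.3]
grip_width: 0.0204
gripper_force: 107.3
```

```bash
cat > m.py <<'E'
from h import *
d=cam('scene');P=cloud(d)
for r in models.tip_of('scene','caramel1'):
    if r['confidence']>.3:
        u,v=np.round(r['at']).astype(int);print(u,v,round(r['confidence'],2),np.nanmedian(P[v-1:v+2,u-1:u+2].reshape(-1,3),0).round(3))
E
python3 m.py
```

```text
156 274 0.76 [ 0.58  -0.225  0.15 ]
145 240 0.73 [ 0.558 -0.217  0.205]
136 275 0.71 [ 0.559 -0.247  0.15 ]
127 242 0.61 [ 0.543 -0.238  0.207]
141 227 0.51 [ 0.54  -0.209  0.215]
125 230 0.5 [ 0.529 -0.23   0.216]
```

```bash
python3 m.py
```

```text
156 278 0.77 [ 0.581 -0.227  0.145]
350 252 0.7 [0.741 0.104 0.041]
148 246 0.65 [ 0.565 -0.218  0.198]
132 255 0.59 [ 0.559 -0.243  0.195]
142 282 0.48 [ 0.573 -0.247  0.146]
```

Emit:
jog_arm(plan="0 0 0 0 0 0 255; 0 0 0 0 0 0 255; 0 0 0 0 0 0 255; 0 0 0 0 0 0 255; 0 0 0 0 0 0 255")

```text
time_s: 16.6
position: [0.4291, -0.1775, 0.2866]
tool_rot: [[-0.918, 0.397, -0.02], [0.397, 0.918, 0.013], [0.023, 0.004, -1.0]]
ft_force: [0.6, -0.0, -2.4]
grip_width: 0.02
gripper_force: 107.3
```

```bash
python3 m.py;  python3 k.py p3.png
```

```text
136 242 0.64 [ 0.538 -0.223  0.191]
[ 0.4291 -0.1775  0.2866] [[-0.918, 0.397, -0.02], [0.397, 0.918, 0.013], [0.023, 0.004, -1.0]] [ -37.   12.   80.   -0.   90. -104.] [ 0.2  0.4 -0.9]
nose est [ 0.54   -0.2218  0.1922] vs axis [-0.024   0.0092]
top [386. 184.] 0.62 [ 0.5334 -0.2225  0.1922]
scene [135. 241.] 0.66 [ 0.537  -0.2236  0.1922]
```

View pics/p3.png

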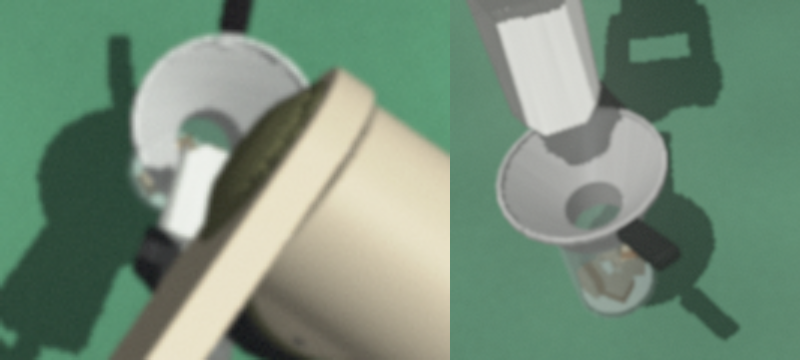

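```bash
cat > c.py <<'E'
from plan import *
R0=np.array([[-.883,.21,.419],[.19,.978,-.09],[-.429,0,-.904]]);R0=Ro.from_matrix(R0).as_matrix()
R1=Ro.from_matrix(np.array([[-0.83, 0.398, 0.391], [0.362, 0.918, -0.165], [-0.424, 0.004, -0.906]])).as_matrix()
a=None
for w in [(np.array([.4012,-.1652,.25]),R1),(np.array([.497,.0033,.22]),R0),(np.array([.498,.003,.055]),R0)]:
    a=rows([w],255,cm=3.6,dg=6,start=a)
E
python3 c.py
```

```text
-0 -5.28 0.01 0.59 0 0.75 255; -0 -5.28 0.01 0.66 0 0.69 255; -0 -5.28 0.01 0.72 0 0.62 255; -0 -5.28 0.01 0.77 0 0.56 255; -0 -5.28 0.01 0.82 0 0.48 255 |
-0.77 -0.04 -1.72 -0.1 3.21 0.61 255; -0.77 -0.04 -1.72 -0.19 3.2 0.66 255; -0.77 -0.04 -1.72 -0.29 3.18 0.7 255; -0.77 -0.04 -1.72 -0.38 3.16 0.74 255; -0.77 -0.04 -1.72 -0.48 3.14 0.78 255; -0.77 -0.04 -1.72 -0.57 3.11 0.83 255 |
0 0 0 1.4 -0 2.99 255; 0 0 0 1.4 -0 2.99 255; 0 0 0 1.4 -0 2.99 255; 0 0 0 1.4 -0 2.99 255; 0 0 0 1.4 -0 2.99 255 |
```

Emit:
jog_arm(plan="0 0 0 0 0 -1.5 255; 0 -5.3 0 0.6 0 1.0 255; 0 -5.3 0 0.7 0 1.0 255; 0 -5.3 0 0.7 0 0.9 255; 0 -5.3 0 0.8 0 0.8 255; 0 -5.3 0 0.8 0 0.7 255; 0 0 0 0 0 0 255; -0.4 0 -0.9 -0.1 1.6 0.3 255; -0.8 0 -1.7 -0.2 3.2 0.7 255; -0.8 0 -1.7 -0.3 3.2 0.7 255")

```text
time_s: 17.73
position: [0.4455, -0.0965, 0.2404]
tool_rot: [[-0.856, 0.321, 0.405], [0.292, 0.947, -0.134], [-0.426, 0.003, -0.905]]
ft_force: [0.8, 0.1, -2.3]
grip_width: 0.0197
gripper_force: 107.5
```

Emit:
jog_arm(plan="-0.8 0 -1.7 -0.4 3.2 0.7 255; -0.8 0 -1.7 -0.5 3.1 0.8 255; -0.8 0 -1.7 -0.5 3.1 0.8 255; -0.4 0 -0.9 -0.3 1.6 0.4 255; 0 0 0 0 0 0 255; 0 0 0 0 0 0 255")

```text
time_s: 18.23
position: [0.5017, 0.0022, 0.223]
tool_rot: [[-0.885, 0.207, 0.417], [0.188, 0.978, -0.086], [-0.425, 0.003, -0.905]]
ft_force: [-0.2, -0.1, -1.6]
grip_width: 0.0202
gripper_force: 107.9
```

```bash
cat > c2.py <<'E'
exec(open('c.py').read().split('a=None')[0])
s=env.observe();print(s['position'].round(4),s['ft_force'].round(1))
a=rows([(np.array([.497,.0033,.12]),R0)],255,cm=3.6,dg=6)
rows([(np.array([.498,.003,.055]),R0)],255,start=a)
d=cam('scene');P=cloud(d)
for k in('scoop_nose','scoop_grip'):
    r=models.tip_of('scene',k)[0];u,v=np.round(r['at']).astype(int);print(k,u,v,r['confidence'],np.nanmedian(P[v-1:v+2,u-1:u+2].reshape(-1,3),0).round(4))
E
python3 c2.py
```

```text
[0.5017 0.0022 0.223 ] [-0.2 -0.1 -1.6]
0.07 -0.07 0.04 1.61 -0.01 3.04 255; 0.07 -0.07 0.04 1.61 -0 3.04 255; 0.07 -0.07 0.04 1.61 -0 3.03 255 |
0 0 0 1.35 -0 2.96 255; 0 0 0 1.35 -0 2.96 255 |
scoop_nose 276 212 0.61 [ 0.6496 -0.0241  0.186 ]
scoop_grip 222 146 0.81 [ 0.5032 -0.0041  0.2406]
```

Emit:
jog_arm(plan="0 0 0 0.7 0 1.5 255; 0 0 0 1.5 0 3 255; 0 0 0 1.5 0 3 255; 0 0 0 1.5 0 3 255; 0 0 0 1.5 0 3 255; 0 0 0 0.7 0 1.5 255; 0 0 0 0.3 0 0.6 255; 0 0 0 0.2 0 0.4 255; 0 0 0 0 0 0 255; 0 0 0 0 0 0 255")

```text
time_s: 19.22
position: [0.4988, 0.0025, 0.0456]
tool_rot: [[-0.884, 0.209, 0.419], [0.19, 0.978, -0.087], [-0.428, 0.003, -0.904]]
ft_force: [-0.1, -0.5, -1.8]
grip_width: 0.0199
gripper_force: 107.7
```

Emit:
jog_arm(plan="0 0 0 0.2 0 0.4 255; 0 0 0 0.1 0 0.25 255; 0 0 0 0 0 0 255; 0 0 0 0.05 0 0.1 255; 0 0 0 0 0 0 255; 0 0 0 0 0 0 255")

```text
time_s: 19.72
position: [0.4982, 0.003, 0.0363]
tool_rot: [[-0.884, 0.208, 0.418], [0.19, 0.978, -0.086], [-0.426, 0.003, -0.905]]
ft_force: [0.4, -0.3, -1.9]
grip_width: 0.0202
gripper_force: 107.6
```

Emit:
jog_arm(plan="0 0 0 0.05 0 0.1 255; 0 0 0 0 0 0 255; 0 0 0 0 0 0 255")

```text
time_s: 19.97
position: [0.4983, 0.003, 0.0356]
tool_rot: [[-0.884, 0.208, 0.419], [0.19, 0.978, -0.086], [-0.428, 0.003, -0.904]]
ft_force: [-2.8, 0.0, 5.1]
grip_width: 0.0202
gripper_force: 109.1
```

Contact; release, retreat along the tool axis, then check the jar.

Emit:
jog_arm(plan="0 0 0 0 0 0 150; 0 0 0 0 0 0 60; 0 0 0 0 0 0 0; 0 0 0 0 0 0 0; 0 0 0 0 0 0 0; 0 0 0 0 0 0 0; 0 0 0 0 0 -2 0; 0 0 0 0 0 -3 0; 0 0 0 0 0 -3.5 0; 0 0 0 0 0 -3 0")

```text
time_s: 20.8
position: [0.449, 0.0131, 0.1403]
tool_rot: [[-0.885, 0.208, 0.417], [0.19, 0.978, -0.086], [-0.426, 0.003, -0.905]]
ft_force: [0.7, 0.0, -1.0]
grip_width: 0.0855
gripper_force: 0.0
```

```bash
python3 m.py; python3 f.py scene top; cat > n.py <<'E'
from h import *
import sys
np.set_printoptions(precision=3,suppress=True)
d=cam('top');e=cam('scene');P=cloud(d)
# throat: depth inside spout seen from top
m=(np.hypot(P[...,0]-.563,P[...,1]+.231)<.045)&(P[...,2]<.16);print('throat z pct',np.percentile(P[m][:,2],[0,10,25,50,75]),m.sum())
for r in models.tip_of('top','caramel1'):
    u,v=np.round(r['at']).astype(int);print('top',u,v,round(r['confidence'],2),P[v,u])
for k in('scoop_foot','scoop_nose'):
    r=models.tip_of('scene',k)[:1];Q=cloud(e)
    for x in r: u,v=np.round(x['at']).astype(int);print(k,u,v,Q[v,u])
a=cv2.resize(d['pixels'][140:230,330:430],(400,360),interpolation=3);b=cv2.resize(e['pixels'][240:350,90:220],(400,360),interpolation=3)
cv2.imwrite('pics/'+sys.argv[1],np.hstack([a,b])[...,::-1])
E
python3 n.py n1.png
```

```text
224 215 0.6 [ 0.488 -0.002  0.056]
scene rim [ 0.0121 -0.0039  0.1652] [ 0.5656 -0.2301  0.0621] 826
wall [ 0.566  -0.2329  0.0333] 1164
top rim [ 0.0085 -0.0002  0.1646] [ 0.5627 -0.2297  0.0626] 374
wall [ 0.5635 -0.2239  0.0309] 254
throat z pct [-0.009  0.     0.04   0.124  0.134] 1768
top 377 181 0.69 [ 0.568 -0.245  0.041]
top 379 184 0.64 [ 0.561 -0.249  0.041]
top 371 176 0.38 [ 0.584 -0.237  0.02 ]
scoop_foot 251 263 [ 0.592 -0.027  0.003]
scoop_nose 268 277 [ 0.641 -0.03   0.003]
```

View pics/n1.png

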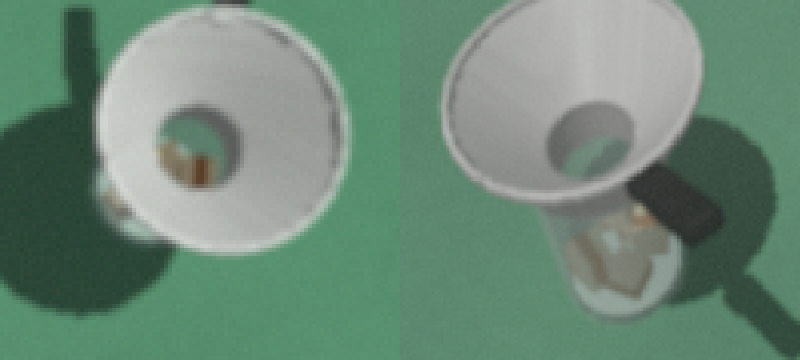

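```bash
python3 -c "
from h import *
print(job.close_job())"
```

```text
the job is handed in; nothing more can be done
None
```

I handed the job in: the funnel is seated level in the once-empty jar, within about 3 mm of centre. The caramels all went through without jamming (scoop, cone and spout throat show empty, none seen on the counter; I couldn't count all six through the glass). The scoop is flat back in its place, the arm is clear, and I don't have the judge's verdict.

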